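# Wedge the rocking detector unit on the optical table

## Robot

A 7-joint arm with a two-finger parallel gripper is mounted at the origin on the work surface. World frame = base frame: x ahead of the robot, y to its left, z up, the work surface at z = 0. Lengths are in mm, angles in rad, forces in N, time in s.
With the tool pointing down it reaches from about 350 to 900 mm from the base axis. Payload 8.1 kg.
Tool frame: the origin (TCP) lies on the centre line of the jaws, within the pads' length; the fingertips stand 14 mm ahead of it and the grasp point (between the pads) lies 5 mm behind it; y points along the fingers, z is the direction in which the jaws open and shut, and the axes are right-handed (so a half turn about y gives the same grasp; the last joint's range is limited). The gripper opens to 85 mm and grips with 20 to 120 N. Pads are 22 mm wide; open, the fingers measure 114 mm over their backs; the gripper's body (76 mm by 85 mm) begins 54 mm behind the grasp point. The pads swing forward as they close: fully open they stand 13 mm farther back than shut.
Start: joints at [-1.359, 0.434, 0.025, 1.573, -0.012, 1.134, -0.075], TCP at [193.543, 594.291, 245.323] pointing down, gripper open.
Joint ranges: [-2.62, 2.62], [-0.44, 2.09], [-1.27, 1.32], [0.08, 2.57], [-1.32, 4.46], [0.12, 2], [-2.74, 2.74]. Speed limits (rad/s): [2.22, 2.22, 3.01, 3.01, 3.14, 3.14, 3.14].

## Interface

Orientations are given as a 3x3 rotation matrix whose columns are the frame's x, y, z axes.
In Python, from plant import r gives the robot as it stands.
- The arm moves only by the tool arm_command, never from a script. Its argument "deltas" is one flat list of numbers, 7 for each row, row after row: the closure, from 0 (fully open) to 1 (shut), then the shift along the tool's x, y, z in cm, then the turn, a rotation vector about the tool's x, y, z in rad. In form: [hand, x, y, z, wx, wy, wz, hand, x, y, z, wx, wy, wz, ...]. A call has 1 to 12 rows; each row shifts and turns the commanded pose from where the row before left it, along the tool's axes as they then stand; what a row does not reach is not made up. A row lasts 1/10 s, in which the tool goes at most 50 mm and 8.59 degrees, less where a joint would pass 70% of its speed; a pose out of reach is approached as far as the arm can. A call is refused whole if a number of a shift passes 5 or a number of a turn 0.15, either way. A call with a gripper value outside its range is refused whole. The fingers move at their own pace and stop on an object; "squeeze" is the grip in N (left out, the last holds). Time passes only in rows, so rows that do not move let the fingers close. It gives the time, the measured TCP pose, the force and the opening at its end, in the units of the state.
- r.get_obs(): the state, without advancing time (a new reading comes with each control period).
- r.capture(name): name is "scene" or "top" or "wrist"; returns the picture (420x560x3 uint8, red, green, blue); there is no depth.
- r.camera_model(name): a dict with "fov_y" (degrees; the focal length in pixels is half the picture's height over the tangent of half this angle, whatever the lens; pixels are square), "cx", "cy" (the principal point, pixels), "rvec" (rotation vector, rad) and "tvec" (3), from world to camera coordinates, as OpenCV has them; the wrist camera has in their place "hand_eye" (4x4, takes a point from camera to tool coordinates, whose origin is the TCP and whose axes are the tool frame's). Camera axes: x right, y down, z forward; pixel columns grow to the right and rows downward; lengths in mm; the calibration is good to about 2 mm. A picture is of the moment at which its call begins: read the wrist's pose just before it. camera_model takes no time and is no camera call.
- r.job_done(): hands the job in, once; it reports no verdict.
The state is a dict: "time": time; "joint_pos": joint angles; "qvel": joint speeds; "joint_torque": joint torques, N m; "ee_pos": TCP position; "eef_rot": TCP orientation; "wrist_force": force on the tool from outside, world axes, zero at the start; "ft_torque": the same for the moment, N m; "width": finger opening in mm.
Only numpy, scipy, OpenCV 4.12 (cv2) and the standard library are available. Lean on these libraries where they do the work, as an engineer would, in place of code of your own. Each camera call takes 0.05 s, during which the arm holds its last target. There are 200 camera calls.

## Task

The beige detector unit rocks because the foot under its near-left corner, seen from the robot, is too short. Push the aluminium wedge along the table, thin end first, under that short foot until the foot just rests on it and the unit stands level, then press down firmly for a moment on the top corner above that foot to feel that it no longer rocks (if it does, push the wedge further and press again). Only push and press: do not pick up the wedge or the unit, do not shove the unit about or jack it up, leave the other things alone, and finish with the hand clear.

Things in the scene. Friction and masses are not known exactly. Their poses are not given: they have to be found in the camera images.
- unit: Beige instrument box, 160 (x) x 200 (y) x 50 mm, 1.6 to 2.9 kg, loose on four black rubber ball feet of radius 9 mm at x = +-66, y = +-86 mm. When level its underside is 22 mm and its flat top 72 mm above the table. Origin: below its middle, at table height when level; x from the front face (round window, towards the robot) to the back, y to its left, z up. The foot at (-66, +86) is short.
- short_foot (a point): Centre of the rubber ball (radius 9 mm) of the short foot; its lowest point is 9 mm below, 6 to 10 mm above the table when the unit stands level. Turns with the unit.
- corner_top (a point): Where to press: on the flat top right above the short foot, 14 mm from the front and left edges. Unsupported, a press of 3 to 8 N here tips the unit about the diagonal of its front-right and back-left feet, until the short foot meets table or wedge; released, it tips back level. Turns with the unit.
- wedge: Plain aluminium wedge lying flat before the short foot, 110 mm long (x), 34 mm wide (y), 0.11 kg: 3 mm thick at its thin end (x = +55 mm, pointing roughly to the foot), rising evenly to 16 mm at the square heel face (x = -55 mm, towards the robot). Origin: middle of its underside; z up.
- wedge_heel (a point): Middle of the wedge's upright heel face, 8 mm above its underside: the place to push. It slides with about 1 N; once the foot bears on it, over 3 N. Axes as the wedge.
- wedge_slope (a point): Middle of the top edge of the thin end of the wedge, 3 mm above its underside. Its z axis is square to the sloping top, its x axis runs down the slope (away from the heel), so the foot touches the slope when the ball's centre is 9 mm above in this frame's z.
- lens_post: Bystander: lens on a post, 102 mm tall, round base of 40 mm; origin under the base.
- mirror_post: Bystander: square mirror mount on a post, 98 mm tall, round base of 40 mm; origin under the base.
- spacer: Bystander: flat aluminium block 60 x 30 x 12 mm of even thickness (not the wedge); origin under its middle.
- cap: Bystander: black lens cap, 38 mm across, 12 mm high; origin under its middle.
- cleaner: Bystander: small white bottle, 44 mm across, 110 mm tall; origin under it.
- jar: Bystander: screw jar, 52 mm across, 50 mm tall; origin under it.
- driver: Bystander: screwdriver lying on the table, 170 mm long.
There are look-alikes about, which are no part of the job. What is shaped like the wedge but turquoise is not meant.

How it is judged (in metres and radians):
On the way, in this order (a step that is already met when the one before it is completed fails the run):
1. the wedge is under the short foot, which rests on its slope, the unit level and untouched (x of short_foot in the frame of wedge_slope between -0.108 and -0.004 m and y of short_foot in the frame of wedge_slope between -0.015 and 0.015 m and z of short_foot in the frame of wedge_slope between 0.007 and 0.0098 m and angle between unit's own z axis and vertical below 0.009 rad and contact force between the fingers and unit below 0.3 N), for 0.2 s.
2. the top corner above that foot is pressed with over 4 N and the unit does not tip (x of short_foot in the frame of wedge_slope between -0.108 and -0.004 m and y of short_foot in the frame of wedge_slope between -0.015 and 0.015 m and z of short_foot in the frame of wedge_slope between 0.007 and 0.0098 m and angle between unit's own z axis and vertical below 0.011 rad and contact force between the fingers and unit above 4 N and horizontal distance between the grasp point and corner_top below 0.05 m and height (world z) of the grasp point above 0.06 m), for 0.2 s.
At the end, for the whole second after the job is handed in: The short foot stands over the wedge's slope (within 15 mm of its middle line) with less than 0.8 mm of gap, the unit is level within 0.009 rad, and both are at rest (x of short_foot in the frame of wedge_slope between -0.108 and -0.004 m and y of short_foot in the frame of wedge_slope between -0.015 and 0.015 m and z of short_foot in the frame of wedge_slope between 0.007 and 0.0098 m and angle between unit's own z axis and vertical below 0.009 rad and linear speed of each of unit, wedge below 0.01 m/s); the robot touches nothing.
It fails at once if the wedge is lifted or tipped off the table (height (world z) of wedge above 0.01 m or angle between wedge's own z axis and vertical above 0.15 rad).
It fails at once if the unit is lifted or tipped up (height (world z) of unit above 0.012 m or angle between unit's own z axis and vertical above 0.18 rad).
It fails at once if the unit is shoved more than 20 mm (distance of unit from where it was at the start of the episode above 0.02 m).
It fails at once if a bystander is moved more than 20 mm (distance of any of lens_post, mirror_post, spacer, cap, cleaner, jar, driver from where it was at the start of the episode above 0.02 m).
It also fails if it takes over 61 s, if anything falls off the work surface, if the arm or the gripper's body presses on something with over 40 N, if the wrist force passes 120 N, or if a joint passes its speed limit or range.

## Working session

There is one attempt and no reset: what is moved stays moved. The work goes in short steps, Python scripts to look and compute and a tool call to move; the robot and the scene stay as the last step left them, time stands still between calls to the robot, and variables do not carry over. Pictures are saved under pics/ and viewed, about 8 in all and at most 12, crops included, and the job is handed in when it is done.

Besides the shell and the picture viewer there is one more tool, called as name(argument=value, ...) on one line, values as JSON. arm_command: Moves the arm, as the interface text tells. Its arguments: {"type":"object","properties":{"deltas":{"type":"array","items":{"type":"number"}},"squeeze":{"type":"number"}},"required":["deltas"]}

```bash
mkdir -p pics; ls
python3 - <<'E'
from plant import r
import cv2,numpy as np
o=r.get_obs(); print(o)
for n in("scene","top"):
    im=r.capture(n); cv2.imwrite(f"pics/{n}0.png",im[:,:,::-1]); print(n,r.camera_model(n))
print(r.camera_model("wrist"))
E
```

```text
pics
{'time': 0.0, 'joint_pos': array([-1.35858951,  0.43523636,  0.02499866,  1.57412564, -0.01161275,
        1.13400371, -0.07510266]), 'qvel': array([ 0.00017716, -0.00045012, -0.00083305, -0.00042024, -0.00179864,
        0.00132261,  0.00010532]), 'joint_torque': array([ 3.65407868e-04, -6.70493460e+01,  1.02531105e+00, -3.16198790e+01,
        1.55784586e-02,  1.27299211e-02,  1.52911603e-07]), 'ee_pos': array([193.42927396, 593.78838848, 244.50690485]), 'eef_rot': array([[ 9.50824815e-01, -3.62537275e-04,  3.09728979e-01],
       [-3.09729156e-01, -1.58685763e-03,  9.50823502e-01],
       [ 1.46786831e-04, -9.99998675e-01, -1.62111197e-03]]), 'wrist_force': array([-0.63680571,  0.54372145,  0.14137343]), 'ft_torque': array([ 0.0054036 , -0.01737289,  0.00968841]), 'width': 85.04302072416624}
scene {'fov_y': 52.90710228499011, 'cx': 276.89697689328773, 'cy': 195.56535844398948, 'rvec': array([ 0.98138017,  2.47382156, -1.01305878]), 'tvec': array([ 417.52149007, -234.07581255, 1194.44468781])}
top {'fov_y': 56.29285141871616, 'cx': 285.09897286305454, 'cy': 207.64668234317668, 'rvec': array([ 2.1451188 , -2.09087263,  0.20632652]), 'tvec': array([ -3.54746067, 592.1881573 , 750.14974641])}
{'fov_y': 69.09643048887276, 'cx': 278.1802182780517, 'cy': 213.51454270413726, 'hand_eye': array([[ 2.20445870e-05,  9.49256524e-01,  3.14502863e-01,
        -8.09394007e+01],
       [ 6.47908324e-04, -3.14502811e-01,  9.49256321e-01,
        -1.28851619e+02],
       [ 9.99999790e-01,  1.82843059e-04, -6.21964289e-04,
        -5.03432368e-01],
       [ 0.00000000e+00,  0.00000000e+00,  0.00000000e+00,
         1.00000000e+00]])}
```

View pics/top0.png

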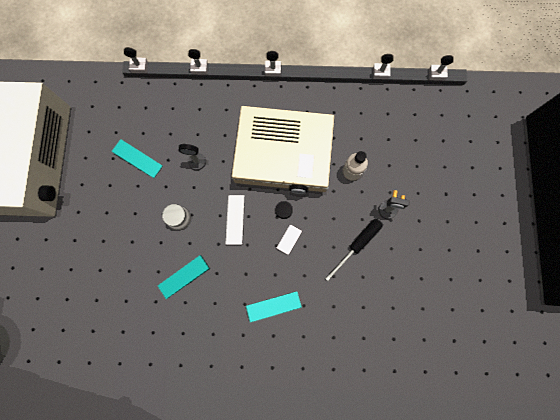

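View pics/scene0.png

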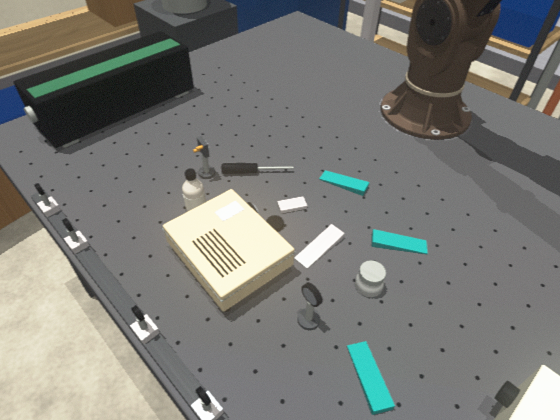

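Top view: the white/aluminium wedge is at (235,220), before the unit's near-left corner (unit at 284,148). Candidates that could be mistaken for it are the turquoise wedges at (137,158), (184,277) and (274,306), and the small flat spacer at (289,240). By the description I choose (235,220), then check it in a close crop and measure.

```bash
cat > h.py <<'E'
import cv2,numpy as np
from plant import r
def cam(n):
    m=r.camera_model(n); f=210/np.tan(np.radians(m["fov_y"]/2)); c=np.array([m["cx"],m["cy"]])
    if n=="wrist":
        o=r.get_obs(); T=np.eye(4); T[:3,:3]=o["eef_rot"]; T[:3,3]=o["ee_pos"]; T=T@m["hand_eye"]
        return f,c,T[:3,:3],T[:3,3]
    R=cv2.Rodrigues(m["rvec"])[0]; return f,c,R.T,-R.T@m["tvec"]
def ray(C,px,z):
    f,c,R,p=C; px=np.atleast_2d(px).astype(float)
    d=np.c_[(px-c)/f,np.ones(len(px))]@R.T
    return p+d*((np.broadcast_to(z,len(px))-p[2])/d[:,2])[:,None]
def proj(C,X):
    f,c,R,p=C; q=(np.atleast_2d(X)-p)@R; return q[:,:2]/q[:,2:]*f+c
def quad(mask):
    cs=cv2.findContours(mask.astype(np.uint8),cv2.RETR_EXTERNAL,cv2.CHAIN_APPROX_NONE)[0]
    k=max(cs,key=cv2.contourArea); return k,cv2.contourArea(k)
E
python3 - <<'E'
from h import *
im=cv2.imread("pics/top0.png"); C=cam("top"); print("cam",C[3].round(1),C[0])
hsv=cv2.cvtColor(im,cv2.COLOR_BGR2HSV)
print(hsv[220,235],hsv[240,289],hsv[160,260],hsv[105,260])
m=np.zeros(im.shape[:2],bool); m[190:250,220:250]=True
m&=(hsv[...,2]>140)&(hsv[...,1]<40)
k,a=quad(m); p=cv2.boxPoints(cv2.minAreaRect(k)); print("wedge",p.round(1).tolist(),a)
ap=cv2.approxPolyDP(k,3,True)[:,0]; print(ap.tolist()); 
for z in(3,16):print(z,ray(C,p,z).round(1).tolist())
u=np.zeros(im.shape[:2],bool); u[95:205,220:345]=True
u&=(hsv[...,2]>120)&(hsv[...,1]>15)
k,a=quad(u); ap=cv2.approxPolyDP(k,4,True)[:,0]; print("unit",ap.tolist()); print(ray(C,ap,72).round(1).tolist())
cv2.imwrite("pics/crop1.png",cv2.resize(im[95:275,190:360],None,fx=3.3,fy=3.3,interpolation=cv2.INTER_CUBIC))
E
```

```text
cam [435.2   8.6 850.9] 392.52921988514805
[ 24   5 246] [165   2 246] [ 29  24 247] [ 17  17 103]
wedge [[224.89999389648438, 244.0], [227.0, 194.3000030517578], [244.0, 195.0], [241.89999389648438, 244.6999969482422]] 771.5
[[228, 195], [225, 243], [241, 244], [244, 195]]
3 [[519.6, 139.9, 3.0], [629.9, 141.4, 3.0], [629.2, 103.5, 3.0], [519.0, 103.0, 3.0]]
16 [[518.3, 137.9, 16.0], [626.9, 139.3, 16.0], [626.2, 102.0, 16.0], [517.7, 101.6, 16.0]]
unit [[241, 106], [233, 177], [327, 187], [334, 115]]
[[807.7, 111.2, 72.0], [650.7, 120.2, 72.0], [634.5, -73.0, 72.0], [792.4, -87.1, 72.0]]
```

View pics/crop1.png

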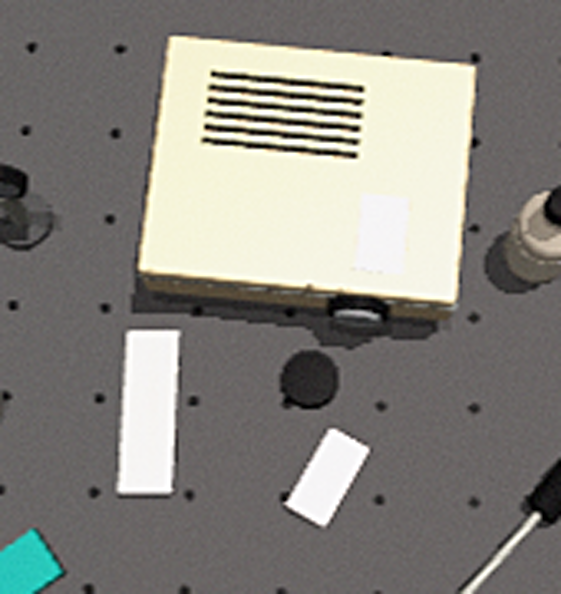

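Crop shows the bare aluminium wedge (heel edge at crop y≈493, thin end at y≈330) and the unit's near-left top corner at (140,270). The wedge is in front of the foot but about 14 mm too far left. I'll move the arm over it for a closer wrist view.

arm_command(deltas=[1,3.8,0.4,-3.0,0,0,0,1,3.8,0.4,-3.0,0,0,0,1,3.8,0.4,-3.0,0,0,0,1,3.8,0.4,-3.0,0,0,0,1,3.8,0.4,-3.0,0,0,0,1,3.8,0.4,-3.0,0,0,0,1,3.8,0.4,-3.0,0,0,0,1,3.8,0.4,-3.0,0,0,0,1,3.8,0.4,-3.0,0,0,0,1,3.8,0.4,-3.0,0,0,0,1,3.8,0.4,-3.0,0,0,0,1,3.8,0.4,-3.0,0,0,0])

```text
time: 1.3
ee_pos: [516.2, 109.0, 197.0]
eef_rot: [[0.951, -0.0, 0.309], [-0.309, 0.0, 0.951], [-0.0, -1.0, -0.0]]
wrist_force: [0.7, 0.3, 0.1]
width: 0.1
```

arm_command(deltas=[1,0,0,0,0,-0.105,0,1,0,0,0,0,-0.105,0,1,0,0,0,0,-0.104,0,1,0,0,0,0,0,0,1,0,0,0,0,0,0])

```text
time: 1.8
ee_pos: [515.5, 110.7, 197.2]
eef_rot: [[1.0, -0.0, 0.004], [-0.004, -0.0, 1.0], [-0.0, -1.0, -0.0]]
wrist_force: [-0.5, 0.0, 0.3]
width: -0.1
```

Run:
```python
from h import *
o=r.get_obs(); print(o["time"],o["ee_pos"].round(1),o["eef_rot"].round(3).tolist(),o["wrist_force"].round(2),o["width"])
cv2.imwrite("pics/w1.png",r.capture("wrist")[:,:,::-1])
```

```text
1.8 [515.5 110.7 197.2] [[1.0, -0.0, 0.004], [-0.004, -0.0, 1.0], [-0.0, -1.0, -0.0]] [-0.46  0.03  0.28] -0.052631149613520764
```

View pics/w1.png

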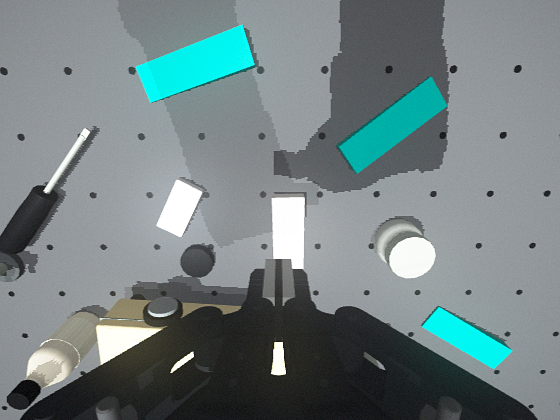

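Wrist view: the wedge heel is at (272–305,197), with the thin end hidden behind the fingers, and image-down is +x. I'll step back and to the left so that the wedge and the unit's corner are both in view.

arm_command(deltas=[1,-3,0,3.5,0,0,0,1,-3,0,3.5,0,0,0,1,-2,0,2,0,0,0,1,0,0,0,0,0,0,1,0,0,0,0,0,0])

```text
time: 2.35
ee_pos: [435.5, 201.3, 197.5]
eef_rot: [[1.0, 0.0, 0.001], [-0.001, 0.0, 1.0], [0.0, -1.0, 0.0]]
wrist_force: [-0.1, -0.1, -0.4]
width: -0.1
```

Run:
```python
from h import *
C=cam("wrist"); im=r.capture("wrist")[:,:,::-1].copy(); o=r.get_obs(); print(C[3].round(1),o["ee_pos"].round(1),o["wrist_force"].round(2))
cv2.imwrite("pics/w2.png",im)
T=cam("top"); tm=r.capture("top")[:,:,::-1]; cv2.imwrite("pics/t2.png",tm)
# predicted wedge (from top) in wrist view
X=np.array([[519,138,16],[518,102,16],[629.5,103.5,3],[629.5,141,3],[650.7,120.2,72],[634.5,-73,72]])
print(proj(C,X).round(0).tolist())
cv2.imwrite("pics/w2b.png",cv2.resize(im,None,fx=1.4,fy=1.4,interpolation=cv2.INTER_CUBIC))
```

```text
[354.4 200.8 326.3] [436.1 200.5 197.4] [0.48 0.05 0.4 ]
[[223.0, 265.0], [191.0, 264.0], [203.0, 337.0], [232.0, 337.0], [205.0, 397.0], [25.0, 386.0]]
```

View pics/w2b.png

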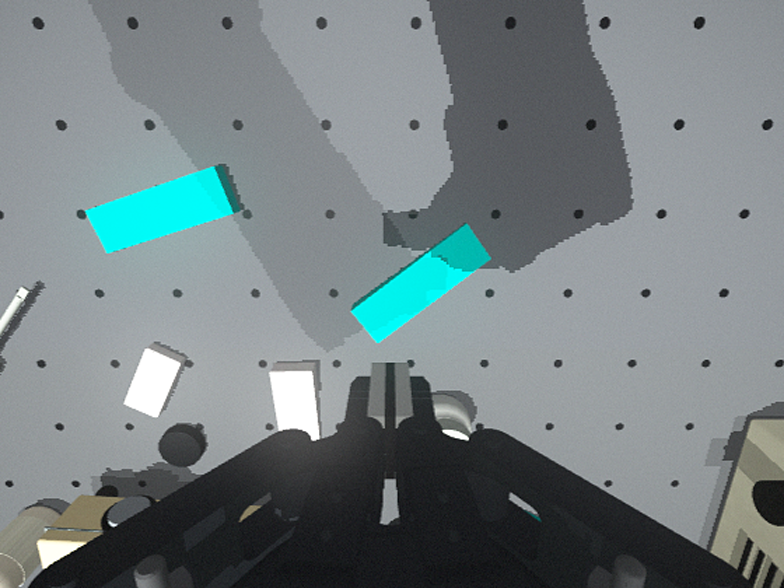

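Wrist view: the wedge heel is at (272–320,365) in the 1.4× picture; everything ahead of it is hidden by the gripper. I'll take sub-pixel corners from the two fixed cameras instead.

```bash
cat >> h.py <<'E'
def lines_quad(im,roi,sat,thr,s=6):
    """corners of a bright blob by 4-line fit on upscaled picture; roi x0,y0,x1,y1"""
    x0,y0,x1,y1=roi; g=cv2.resize(im[y0:y1,x0:x1],None,fx=s,fy=s,interpolation=cv2.INTER_CUBIC)
    m=cv2.cvtColor(g,cv2.COLOR_BGR2GRAY)>thr
    k,_=quad(m); ap=k
    e=2*s
    while len(ap)>4: ap=cv2.approxPolyDP(k,e,True); e*=1.15
    ap=ap[:,0].astype(float); k=k[:,0].astype(float); L=[]
    for a,b in zip(ap,np.roll(ap,-1,0)):
        n=np.linalg.norm(b-a); u=(b-a)/n; t=(k-a)@u; d=(k-a)@[-u[1],u[0]]
        q=k[(t>.15*n)&(t<.85*n)&(abs(d)<1.5*s)].astype(np.float32)
        vx,vy,px,py=cv2.fitLine(q,cv2.DIST_HUBER,0,.01,.01).ravel(); L.append(np.cross([px,py,1],[px+vx,py+vy,1]))
    c=[np.cross(L[i-1],L[i]) for i in range(4)]
    return np.array([(q[:2]/q[2]+.5)/s-.5+[x0,y0] for q in c])
E
python3 - <<'E'
from h import *
C=cam("top"); S=cam("scene")
im=cv2.imread("pics/t2.png"); sc=cv2.imread("pics/scene0.png")
def f(n,p): print(n,p.round(1).tolist())
w=lines_quad(im,(215,185,255,255),0,165); f("w top px",w)
o=np.argsort(w[:,1]); thin=w[o[:2]]; heel=w[o[2:]]
f(" thin z3",ray(C,thin,3)); f(" heel z16",ray(C,heel,16))
u=lines_quad(im,(222,97,345,203),0,170); f("u top px",u); f(" z72",ray(C,u,72))
ws=lines_quad(sc,(288,220,352,272),0,185); f("w sc px",ws)
f(" z3",ray(S,ws,3)); f(" z16",ray(S,ws,16))
us=lines_quad(sc,(155,185,300,310),0,205); f("u sc px",us); f(" z72",ray(S,us,72))
E
```

```text
w top px [[227.9, 194.6], [225.1, 243.9], [241.5, 243.9], [243.8, 194.6]]
 thin z3 [[629.2, 139.3, 3.0], [630.1, 104.2, 3.0]]
 heel z16 [[518.4, 137.4, 16.0], [519.3, 102.5, 16.0]]
u top px [[241.1, 105.4], [231.5, 176.5], [327.7, 186.3], [333.7, 114.4]]
 z72 [[809.2, 111.1, 72.0], [651.6, 123.4, 72.0], [636.1, -74.3, 72.0], [793.6, -86.5, 72.0]]
w sc px [[344.4, 232.8], [331.0, 223.3], [293.6, 257.4], [306.8, 268.1]]
 z3 [[507.7, 131.4, 3.0], [508.4, 95.1, 3.0], [629.4, 103.7, 3.0], [628.9, 138.9, 3.0]]
 z16 [[517.3, 137.3, 16.0], [517.9, 101.7, 16.0], [636.6, 110.1, 16.0], [636.1, 144.6, 16.0]]
u sc px [[231.0, 188.4], [161.8, 224.7], [220.6, 296.9], [294.2, 248.6]]
 z72 [[638.0, -72.9, 72.0], [795.5, -85.3, 72.0], [810.9, 112.4, 72.0], [653.0, 124.7, 72.0]]
```

Both views agree to about 1.5 mm. The wedge heel mid is at (518,120), the thin end at (629,121.5), and the short foot at about (664,110). First a gentle 12 mm side push on the wedge near its centre of mass (x≈561) to line it up, then the push at the heel.

arm_command(deltas=[1,3.1,2.5,-0.8,0,0,0,1,3.1,2.5,-0.8,0,0,0,1,3.1,2.5,-0.8,0,0,0,1,3.1,2.5,-0.8,0,0,0,1,0.1,2.5,0,0,0,0,1,0,2.5,0,0,0,0,1,0,2.0,0,0,0,0,1,0,0.9,0,0,0,0,1,0,0,0,0,0,0,1,0,0,0,0,0,0])

```text
time: 3.45
ee_pos: [561.4, 168.4, 18.9]
eef_rot: [[1.0, 0.001, 0.002], [-0.002, 0.0, 1.0], [0.001, -1.0, 0.0]]
wrist_force: [0.5, -0.1, 0.5]
width: 0.1
```

arm_command(deltas=[1,0,0,-0.4,0,0,0,1,0,0,-0.3,0,0,0,1,0,0,-0.2,0,0,0,1,0,0,-0.1,0,0,0,1,0,0,-0.1,0,0,0,1,0,0,-0.1,0,0,0,1,0,0,-0.1,0,0,0])

```text
time: 4.15
ee_pos: [560.7, 155.8, 18.3]
eef_rot: [[1.0, -0.0, 0.001], [-0.001, 0.0, 1.0], [-0.0, -1.0, 0.0]]
wrist_force: [-0.2, 0.5, -0.1]
width: 0.1
```

arm_command(deltas=[1,0,0,-0.2,0,0,0,1,0,0,-0.2,0,0,0,1,0,0,-0.2,0,0,0,1,0,0,-0.2,0,0,0,1,0,0,-0.2,0,0,0,1,0,0,-0.2,0,0,0,1,0,0,-0.1,0,0,0,1,0,0,0,0,0,0])

```text
time: 4.95
ee_pos: [560.7, 142.5, 18.3]
eef_rot: [[1.0, 0.0, 0.001], [-0.001, -0.0, 1.0], [0.0, -1.0, -0.0]]
wrist_force: [0.0, -0.3, -0.2]
width: 0.2
```

Run:
```python
from h import *
C=cam("top");S=cam("scene"); im=r.capture("top")[:,:,::-1].copy(); sc=r.capture("scene")[:,:,::-1].copy()
o=r.get_obs(); print(o["time"],o["ee_pos"].round(1),o["wrist_force"].round(2))
cv2.imwrite("pics/c.png",np.vstack([cv2.resize(im[95:265,180:340],None,fx=1.75,fy=1.75),]))
a=cv2.resize(im[100:260,180:340],(400,400),interpolation=cv2.INTER_CUBIC); b=cv2.resize(sc[180:340,220:380],(400,400),interpolation=cv2.INTER_CUBIC)
cv2.imwrite("pics/c.png",np.hstack([a,b]))
```

```text
5.05 [560.7 142.7  18.3] [ 0.18  0.53 -0.51]
```

View pics/c.png

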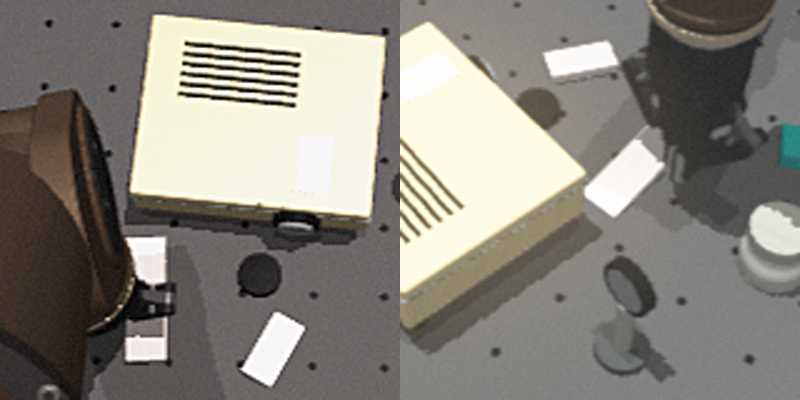

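Top crop: the wedge's right edge moved about 12 mm at the heel and about 6 mm at the thin end. I'll go round behind the heel and measure again.

arm_command(deltas=[1,0,0,1.5,0,0,0,1,0,0,1.5,0,0,0,1,-3,0,0,0,0,0,1,-4,0,0,0,0,0,1,-2,0,-1.5,0,0,0,1,0,0,-3.0,0,0,0,1,0,0,-1.8,0,0,0,1,0,0,0,0,0,0,1,0,0,0,0,0,0])

```text
time: 5.95
ee_pos: [471.0, 111.3, 18.4]
eef_rot: [[1.0, 0.0, 0.0], [-0.0, 0.001, 1.0], [0.0, -1.0, 0.001]]
wrist_force: [-1.1, -0.1, 0.0]
width: -0.1
```

```bash
cat > m.py <<'E'
from h import *
def f(n,p): print(n,p.round(1).tolist())
def run(tag):
    C=cam("top");S=cam("scene"); im=r.capture("top")[:,:,::-1].copy(); sc=r.capture("scene")[:,:,::-1].copy()
    o=r.get_obs(); print(o["time"],o["ee_pos"].round(1),o["wrist_force"].round(2))
    cv2.imwrite(f"pics/{tag}_t.png",im); cv2.imwrite(f"pics/{tag}_s.png",sc)
    for nm,P,I,roi,th in(("top",C,im,(215,185,255,255),165),("scene",S,sc,(285,220,362,275),175)):
        try:
            w=lines_quad(I,roi,0,th); f(nm+" px",w); f(" z3",ray(P,w,3)); f(" z16",ray(P,w,16))
        except Exception as e: print(nm,e)
    a=cv2.resize(im[100:260,180:340],(400,400),interpolation=cv2.INTER_CUBIC); b=cv2.resize(sc[180:340,220:380],(400,400),interpolation=cv2.INTER_CUBIC)
    cv2.imwrite(f"pics/{tag}.png",np.hstack([a,b]))
E
python3 -c "import m;m.run('m1')"
```

```text
6.05 [470.9 111.7  18.3] [ 0.33  0.68 -0.47]
top px [[229.8, 194.7], [229.8, 181.5], [246.3, 245.3], [245.6, 194.4]]
 z3 [[629.1, 135.2, 3.0], [659.2, 136.8, 3.0], [518.0, 93.5, 3.0], [630.7, 100.1, 3.0]]
 z16 [[626.1, 133.2, 16.0], [655.8, 134.8, 16.0], [516.7, 92.2, 16.0], [627.7, 98.7, 16.0]]
scene px [[340.5, 230.1], [326.8, 221.0], [291.4, 256.6], [305.4, 267.0]]
 z3 [[508.2, 121.2, 3.0], [510.1, 84.7, 3.0], [631.2, 99.4, 3.0], [629.0, 135.3, 3.0]]
 z16 [[517.7, 127.2, 16.0], [519.6, 91.5, 16.0], [638.3, 105.9, 16.0], [636.2, 141.2, 16.0]]
```

View pics/m1.png

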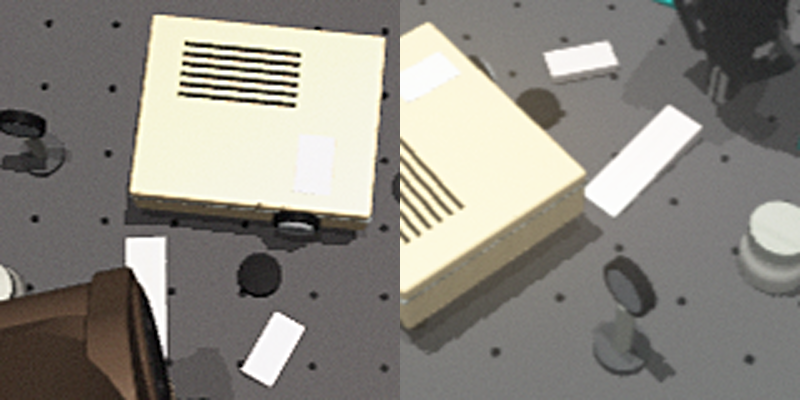

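Wedge heel is now at (518.7,109.4), thin end at (630.1,117.3), yaw 4°. A flat push from behind at y≈111 will turn it straight, with its centreline about 2 mm from the foot.

arm_command(deltas=[1,1.5,0,0,0,0,0,1,1,0,0,0,0,0,1,0.5,0,0,0,0,0,1,0.4,0,0,0,0,0,1,0.4,0,0,0,0,0,1,0.4,0,0,0,0,0,1,0.4,0,0,0,0,0,1,0.4,0,0,0,0,0,1,0.4,0,0,0,0,0,1,0.4,0,0,0,0,0,1,0.4,0,0,0,0,0,1,0.4,0,0,0,0,0])

```text
time: 7.25
ee_pos: [537.0, 109.7, 18.3]
eef_rot: [[1.0, -0.0, 0.001], [-0.001, 0.0, 1.0], [-0.0, -1.0, 0.0]]
wrist_force: [0.4, -0.3, -0.0]
width: -0.1
```

arm_command(deltas=[1,0.4,0,0,0,0,0,1,0.4,0,0,0,0,0,1,0.4,0,0,0,0,0,1,0.4,0,0,0,0,0,1,0.2,0,0,0,0,0,1,0,0,0,0,0,0])

```text
time: 7.85
ee_pos: [555.1, 109.7, 18.3]
eef_rot: [[1.0, 0.0, 0.001], [-0.001, 0.0, 1.0], [0.0, -1.0, 0.0]]
wrist_force: [1.2, -0.2, 0.9]
width: 0.3
```

```bash
python3 -c "import m;m.run('m2')"
```

```text
7.95 [554.7 109.7  18.3] [-1.1   0.33  0.13]
top max() iterable argument is empty
scene list index out of range
```

View pics/m2.png

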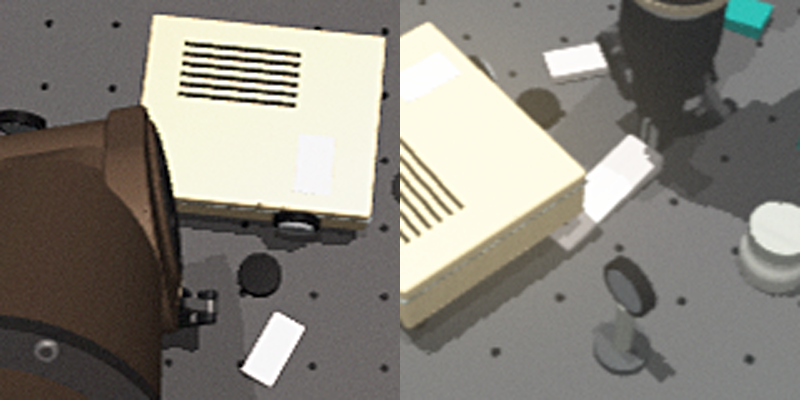

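Scene crop: the wedge follows, thin end now under the unit, its left edge running from about (662,158) to (572,248). I'll convert these points.

Run:
```python
from h import *
S=cam("scene"); q=np.array([[662,158],[635,137],[572,248]]); p=np.c_[(q[:,0]-400)/2.5+220,q[:,1]/2.5+180]-.3
print(ray(S,p,[16,16,3]).round(1))
```

```text
[[566.5 127.1  16. ]
 [566.4  97.7  16. ]
 [671.8 132.3   3. ]]
```

arm_command(deltas=[1,0.3,0,0,0,0,0,1,0.3,0,0,0,0,0,1,0,0,0,0,0,0])

```text
time: 8.25
ee_pos: [561.2, 109.7, 18.4]
eef_rot: [[1.0, 0.001, 0.001], [-0.001, 0.0, 1.0], [0.001, -1.0, 0.0]]
wrist_force: [-0.3, 0.2, 0.0]
width: -0.2
```

arm_command(deltas=[1,0.3,0,0,0,0,0,1,0.1,0,0,0,0,0])

```text
time: 8.45
ee_pos: [564.9, 109.7, 18.3]
eef_rot: [[1.0, 0.0, 0.001], [-0.001, 0.0, 1.0], [0.0, -1.0, 0.0]]
wrist_force: [-0.8, -0.4, 0.6]
width: 0.0
```

arm_command(deltas=[1,0.2,0,0,0,0,0,1,0.1,0,0,0,0,0])

```text
time: 8.65
ee_pos: [567.8, 109.7, 18.3]
eef_rot: [[1.0, 0.0, 0.001], [-0.001, 0.0, 1.0], [0.0, -1.0, 0.0]]
wrist_force: [0.1, -0.1, 0.1]
width: 0.3
```

```bash
cat > g.py <<'E'
from h import *
F=[]
for i in range(5): r.capture("top"); o=r.get_obs(); F.append(o["wrist_force"])
print(o["time"],o["ee_pos"].round(1),np.mean(F,0).round(2),np.std(F,0).round(2),o["joint_torque"].round(2))
E
python3 g.py
```

```text
8.9 [567.7 109.7  18.4] [-0.35  0.03  0.4 ] [0.52 0.35 0.31] [ 1.000e-02 -6.946e+01  2.920e+00 -1.982e+01  1.000e-02  0.000e+00
  0.000e+00]
```

arm_command(deltas=[1,0.15,0,0,0,0,0,1,0.15,0,0,0,0,0])

```text
time: 9.1
ee_pos: [570.2, 109.7, 18.2]
eef_rot: [[1.0, -0.001, 0.001], [-0.001, -0.0, 1.0], [-0.001, -1.0, -0.0]]
wrist_force: [-3.0, 0.0, 2.4]
width: -0.2
```

arm_command(deltas=[1,0.15,0,0,0,0,0,1,0.1,0,0,0,0,0])

```text
time: 9.3
ee_pos: [572.3, 109.8, 18.1]
eef_rot: [[1.0, -0.002, 0.001], [-0.001, -0.0, 1.0], [-0.002, -1.0, -0.0]]
wrist_force: [-6.3, -0.6, 4.0]
width: -0.3
```

arm_command(deltas=[1,0.15,0,0,0,0,0,1,0.1,0,0,0,0,0])

```text
time: 9.5
ee_pos: [574.1, 109.8, 18.0]
eef_rot: [[1.0, -0.003, 0.001], [-0.001, -0.0, 1.0], [-0.003, -1.0, -0.0]]
wrist_force: [-7.8, 0.1, 6.3]
width: -0.1
```

The force rose at TCP x≈569.5, so the foot now bears on the wedge. I'll back off gently and check.

arm_command(deltas=[1,-0.2,0,0,0,0,0,1,-0.3,0,0,0,0,0,1,-1,0,0,0,0,0,1,-3,0,0,0,0,0,1,-5,-0.5,3,0,0,0,1,-5,-2,4,0,0,0,1,0,-4,3,0,0,0,1,0,-4,0,0,0,0,1,0,0,0,0,0,0])

```text
time: 10.4
ee_pos: [452.6, 197.7, 122.1]
eef_rot: [[1.0, 0.007, -0.001], [0.001, 0.005, 1.0], [0.007, -1.0, 0.005]]
wrist_force: [0.9, 0.3, -0.0]
width: 0.1
```

Run:
```python
import m; m.run('m3')
from h import *
im=cv2.imread("pics/m3_t.png"); sc=cv2.imread("pics/m3_s.png")
try: m.f("u top",ray(cam("top"),lines_quad(im,(222,97,345,203),0,170),72))
except Exception as e: print(e)
m.f("u sc",ray(cam("scene"),lines_quad(sc,(155,185,300,310),0,205),72))
```

```text
10.5 [450.9 195.7 118.4] [-0.98 -0.15 -1.07]
top px [[232.2, 186.8], [231.6, 213.6], [247.5, 213.6], [248.3, 188.9]]
 z3 [[647.3, 130.7, 3.0], [586.7, 128.8, 3.0], [587.6, 94.1, 3.0], [643.4, 94.8, 3.0]]
 z16 [[644.0, 128.8, 16.0], [584.4, 127.0, 16.0], [585.2, 92.8, 16.0], [640.2, 93.4, 16.0]]
scene list index out of range
u top [[809.5, 110.9, 72.0], [652.0, 123.4, 72.0], [636.3, -74.5, 72.0], [793.7, -86.6, 72.0]]Traceback (most recent call last):
  File "<stdin>", line 6, in <module>
  File "h.py", line 29, in lines_quad
    vx,vy,px,py=cv2.fitLine(q,cv2.DIST_HUBER,0,.01,.01).ravel(); L.append(np.cross([px,py,1],[px+vx,py+vy,1]))
                ~~~~~~~~~~~^^^^^^^^^^^^^^^^^^^^^^^^^^^^
cv2.error: OpenCV(4.12.0) /io/opencv/modules/imgproc/src/linefit.cpp:50: error: (-215:Assertion failed) count > 0 in function 'fitLine2D_wods'
```

View pics/m3.png

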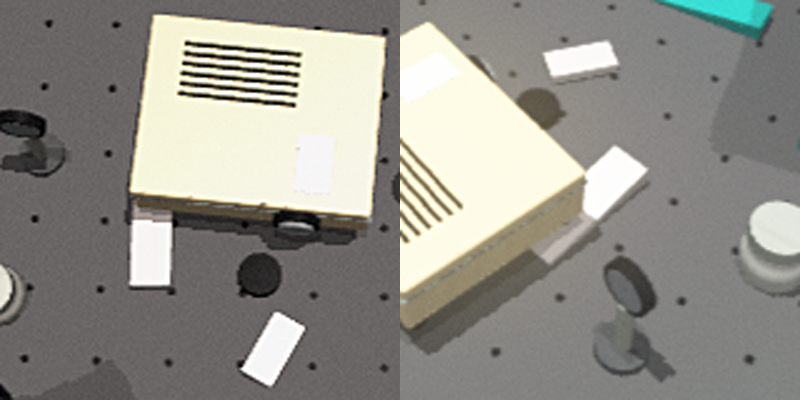

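Unit moved less than 0.5 mm. The wedge heel is at (585,110), with its centreline within about 1–2 mm of the foot. Next I'll press on the top corner at (664,110).

arm_command(deltas=[1,0,-3,-4,0,0,0,1,0,0,-4.6,0,0,0,1,4.5,0,0,0,0,0,1,4.5,0,0,0,0,0,1,4.5,0,0,0,0,0,1,4.3,0,0,0,0,0,1,3.0,0,0,0,0,0,1,0,0,0,0,0,0,1,0,0,0,0,0,0])

```text
time: 11.4
ee_pos: [657.8, 108.2, 145.3]
eef_rot: [[1.0, -0.003, 0.002], [-0.002, -0.001, 1.0], [-0.003, -1.0, -0.001]]
wrist_force: [-0.6, 0.1, 0.4]
width: 0.0
```

arm_command(deltas=[1,0.6,2.5,0.2,0,0,0,1,0,2,0,0,0,0,1,0,0.7,0,0,0,0,1,0,0,0,0,0,0,1,0,0,0,0,0,0])

```text
time: 11.9
ee_pos: [664.5, 111.1, 96.2]
eef_rot: [[1.0, 0.0, 0.001], [-0.001, 0.0, 1.0], [0.0, -1.0, 0.0]]
wrist_force: [0.7, -0.3, -0.2]
width: -0.0
```

```bash
python3 g.py
```

```text
12.15 [665.  111.2  96.3] [ 0.53 -0.27 -0.05] [0.72 0.5  0.81] [ 0.000e+00 -7.742e+01  4.940e+00 -2.692e+01  1.000e-02  0.000e+00
 -0.000e+00]
```

Descending slowly to contact (expected at TCP z≈86).

arm_command(deltas=[1,0,0.4,0,0,0,0,1,0,0.3,0,0,0,0,1,0,0.1,0,0,0,0,1,0,0.1,0,0,0,0,1,0,0,0,0,0,0])

```text
time: 12.65
ee_pos: [664.5, 111.1, 86.3]
eef_rot: [[1.0, -0.0, 0.001], [-0.001, -0.0, 1.0], [-0.0, -1.0, -0.0]]
wrist_force: [-0.0, -0.2, 0.7]
width: 0.1
```

arm_command(deltas=[1,0,0.05,0,0,0,0,1,0,0.05,0,0,0,0])

```text
time: 12.85
ee_pos: [664.8, 111.1, 85.9]
eef_rot: [[1.0, 0.0, 0.001], [-0.001, 0.0, 1.0], [0.0, -1.0, 0.0]]
wrist_force: [-1.6, -0.4, 6.0]
width: 0.4
```

```bash
python3 g.py
```

```text
13.1 [664.7 111.2  85.9] [-1.74 -0.15  4.84] [0.44 0.22 0.32] [ 1.400e-01 -7.457e+01  4.850e+00 -2.592e+01  4.000e-02 -7.000e-01
  0.000e+00]
```

arm_command(deltas=[1,0,0.04,0,0,0,0,1,0,0,0,0,0,0,1,0,0,0,0,0,0,1,0,0,0,0,0,0,1,0,0,0,0,0,0])

```text
time: 13.6
ee_pos: [664.8, 111.2, 85.8]
eef_rot: [[1.0, 0.0, 0.001], [-0.001, 0.0, 1.0], [0.0, -1.0, 0.0]]
wrist_force: [-2.6, -0.5, 7.9]
width: -0.0
```

```bash
python3 g.py
```

```text
13.85 [664.8 111.2  85.8] [-2.64 -0.45  8.39] [0.2  0.6  0.14] [ 1.800e-01 -7.286e+01  4.780e+00 -2.571e+01  5.000e-02 -1.130e+00
  0.000e+00]
```

8.4 N held with the tool sinking only 0.1 mm more, so the corner doesn't rock. Lifting clear and checking.

arm_command(deltas=[1,0,-0.2,0,0,0,0,1,0,-0.8,0,0,0,0,1,0,-4,0,0,0,0,1,0,-3,0,0,0,0,1,-4.5,0,0,0,0,0,1,-4.5,0,0,0,0,0,1,-4.5,0,3,0,0,0,1,-4,0,3,0,0,0,1,-3,0,3,0,0,0,1,0,0,0,0,0,0,1,0,0,0,0,0,0])

```text
time: 14.95
ee_pos: [462.9, 199.9, 165.7]
eef_rot: [[1.0, 0.001, -0.002], [0.002, 0.001, 1.0], [0.001, -1.0, 0.001]]
wrist_force: [0.7, -0.6, -1.1]
width: 0.1
```

Run:
```python
import m; m.run('m4')
from h import *
im=cv2.imread("pics/m4_t.png"); C=cam("top")
m.f("u top",ray(C,lines_quad(im,(222,97,345,203),0,170),72))
for t in("m3","m4"):
  p=lines_quad(cv2.imread(f"pics/{t}_t.png"),(215,190,255,255),0,190); m.f(t,ray(C,p,16))
d=cv2.absdiff(cv2.imread("pics/m3_s.png"),cv2.imread("pics/m4_s.png")).max(2)[180:310,150:300]; print("scene diff unit area",(d>40).sum())
```

```text
15.05 [464.1 198.3 165.4] [-0.19  0.32  1.02]
top px [[232.2, 186.7], [231.6, 213.6], [247.4, 213.6], [248.3, 188.9]]
 z3 [[647.4, 130.7, 3.0], [586.7, 128.8, 3.0], [587.6, 94.2, 3.0], [643.2, 94.7, 3.0]]
 z16 [[644.2, 128.8, 16.0], [584.4, 127.0, 16.0], [585.2, 92.9, 16.0], [640.0, 93.4, 16.0]]
scene list index out of range
u top [[809.5, 111.0, 72.0], [652.0, 123.3, 72.0], [636.2, -74.5, 72.0], [793.7, -86.6, 72.0]]
m3 [[637.7, 128.1, 16.0], [584.7, 126.7, 16.0], [585.6, 93.4, 16.0], [638.6, 93.7, 16.0]]
m4 [[637.7, 128.0, 16.0], [584.7, 126.6, 16.0], [585.6, 93.4, 16.0], [638.6, 93.7, 16.0]]
scene diff unit area 0
```

View pics/m4.png

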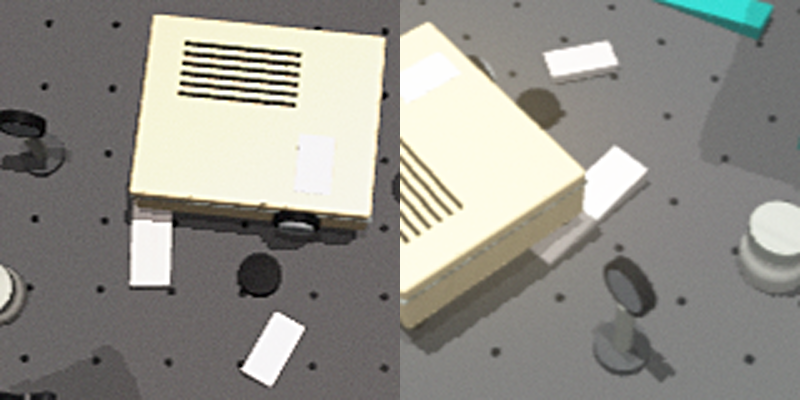

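Nothing moved after the press: wedge and unit stand as before and the hand is clear (last crop: wedge at (151,250), partly under the corner). Handing in.

```bash
python3 -c "
from plant import r
print(r.job_done())"
```

```text
the job is handed in; nothing more can be done
None
```

The wedge is under the short foot and a firm press on the corner no longer rocks the unit. I handed the job in at about 15 s of the 61 s; no verdict was reported.

**What I did**
- I nudged the bare aluminium wedge about 12 mm sideways to line it up.
- I then pushed its heel with closed fingers until the push force rose from near 0 to about 8 N. Contact came at roughly 30 mm up the slope, and I went about 5 mm past it. I had sent the last three steps together, so the push ran further than the first touch.
- I backed off, pressed the top corner above the foot at 4.8 N and then 8.4 N, and withdrew.

**Last checks**
- **Press:** the tool sank only about 0.1 mm under the heavier press.
- **Position:** wedge and unit corners in the top view were unchanged by the press, to 0.1 mm. The unit was shoved less than 0.5 mm in all, and the foot is within about 2 mm of the wedge's middle line.
- **Level:** this was not measured directly. I inferred at most about 0.007 rad from the travel after contact, and the tool met the top about 72 mm up, as expected for level.
- **Failed check:** the automatic wedge outline in the scene view stopped working once the wedge was partly hidden, so the final wedge position rests on the top view and a look at the picture.

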